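# Bolt the solvent box shut

### The arm

A 7-joint arm with a two-finger parallel gripper is mounted at the origin on the work surface. World frame = base frame: x ahead of the robot, y to its left, z up, the work surface at z = 0. Lengths are in m, angles in rad, forces in N, time in s.
With the tool pointing down it reaches from about 0.4 to 0.85 m from the base axis. Payload 4.5 kg.
Tool frame: the origin (TCP) lies midway between the tips of the shut fingers; the grasp point (between the pads) lies 19 mm behind it; z points along the fingers, y is the direction in which the jaws open and shut (so a half turn about z gives the same grasp; the last joint's range is limited). The gripper opens to 88 mm and grips with 3 to 60 N. Pads are 18 mm wide; open, the fingers measure 123 mm over their backs; the gripper's body (75 mm by 187 mm) begins 45 mm behind the grasp point.
Start: joints at [1.323, 0.689, -0.195, 1.565, 0.157, 0.902, -0.215], TCP at [0.174, -0.6, 0.239] pointing down, gripper open.
Joint ranges: [-3.01, 3.01], [-0.46, 2.08], [-1.47, 1.51], [0.13, 2.56], [-1, 4.14], [0.04, 2.09], [-2.66, 2.66]. Speed limits (rad/s): [2.57, 2.57, 3.14, 3.14, 3.14, 3.14, 3.14].

### API

Orientations are given as a unit quaternion [x, y, z, w].
In Python, from plant import r, viewer gives the robot as it stands.
- The arm moves only by the tool play_rows, never from a script. Its argument "commands" is a list of rows, each an object with "delta_rot": the turn, a rotation vector about the tool's x, y, z normalised to -1 to 1, where 1 is pi rad, a list of three; "travel": the shift along the tool's x, y, z normalised to -1 to 1, where 1 is 15 cm, a list of three; "gripper": the opening, from -1 (shut) to 1 (fully open). In form: [{"delta_rot": [wx, wy, wz], "travel": [x, y, z], "gripper": gripper}, ...]. A call has 1 to 12 rows; each row is the pose to reach, as a shift and turn from the pose commanded when the call began, along the tool's axes at that moment, turning the shorter way round; what a row does not reach only later rows make up. A row lasts 1/8 s, in which the tool goes at most 62.5 mm and 10.7 degrees, less where a joint would pass 70% of its speed; a pose out of reach is approached as far as the arm can. A call with a number of a shift or a turn outside -1 to 1 is refused whole. A call with a gripper value outside its range is refused whole. The fingers move at their own pace and stop on an object; "force" is the grip in N (left out, the last holds). Time passes only in rows, so rows that repeat a pose let the fingers close. It gives the time, the measured TCP pose, the force and the opening at its end, in the units of the state.
- r.get_state(): the state, without advancing time (a new reading comes with each control period).
- viewer.snapshot(name): name is "side" or "top" or "wrist"; returns a dict with "color" (420x560x3 uint8, red, green, blue), "z_map" (420x560 float32, m along the optical axis (not along the pixel's ray), 0 where there is no reading), "fx", "fy", "cx", "cy" (pixels), "distortion" ([k1, k2, p1, p2, k3] as OpenCV has them; the pictures are not rectified), "origin" and "attitude" of the camera in the world. Camera axes: x right, y up, looking along -z (the intrinsics and any distortion apply to the point x, -y, -z); pixel columns grow to the right and rows downward; lengths in m; the calibration is good to about 2 mm. A picture is of the moment at which its call begins.
- r.finish_job(): hands the job in, once; it reports no verdict.
Trained networks look in the newest picture that a camera, given by its name, has taken for a name from the list of things; names that differ only in an ending like _2 or _b are one class to them, and where a whole thing is asked for, a point or a joint stands for the part that bears it (a point fixed in the world has none). Each returns a list of dicts, best first, with "conf" (0 to 1); they miss things now and then, are a little off and sometimes report something else, mostly with a low value. They report only what shows in the picture. A call takes as long as a camera call.
- viewer.outline_of(camera, label): "pixels" (420x560 bool, what is visible of it) and "at" ([column, row] in pixels, amid what is visible of it).
- viewer.pinpoint(camera, label): "at" ([column, row] in pixels: a listed point, or the origin of a listed thing).
The state is a dict: "clock": time; "q": joint angles; "qd": joint speeds; "joint_torque": joint torques, N m; "tool_pos": TCP position; "eef_rot": TCP orientation; "contact_force": force on the tool from outside, world axes, zero at the start; "moment": the same for the moment, N m; "opening": opening from 0.0 (shut) to 1.0 (fully open).
Only numpy, scipy, OpenCV 4.12 (cv2) and the standard library are available. Lean on these libraries where they do the work, as an engineer would, in place of code of your own. Each camera call takes 0.05 s, during which the arm holds its last target. There are 200 camera calls.

### The job

Lock the yellow solvent box for the day: with one fingertip press the long red spring catch on its lid right down and keep it down while your other fingertip pushes the black bolt tab all the way home, so that the bolt enters its keeper; only then let the catch spring up again behind it and move clear. Only press and push: pick nothing up, and leave all the other things on the box and the bench where they stand.

Things in the scene. Friction and masses are not known exactly. Their poses are not given: they have to be found in the camera images.
- box: Yellow solvent box, 240 (x) x 340 (y) x 110 mm high, fixed to the bench, yaw within 0.5 rad; origin at the centre of its underside, z up. Other entries give places in this frame and heights above its lid (110 mm over the origin). On the lid, both along y: red catch at x -58 to -22; black tab at x -8 to 40 on a steel bolt bar at x 47. Two fingertips 40 to 70 mm apart along x reach both.
- lane (a point): Point on bare lid behind the black tab, x = 20, y = -62 mm, height 0, fixed. The lane of bare lid for the finger that pushes runs along y here, x -20 to 33 mm wide. Past it at x 33 to 61 a steel bolt guide stands 26 mm high, y -64 to -46; another at y 61 to 79; the dark keeper at y 110 to 140.
- catch_press (a joint): How far the red spring catch is pressed down, m: 0 = up (rest), 0.010 = fully down at a firm stop. The spring takes about 3 N to start, about 7 N fully down; let go, it springs back. While up, its steel block locks the bolt; at least 0.007 frees it. The bolt has several teeth: a catch let up half way locks it again.
- catch: The flat red plate of the catch, to be pressed: x -58 to -22, y -95 to +55 mm; its top is 20 mm above the lid when up, 10 mm when fully down. It may be pressed anywhere and a fingertip may slide along it. The body's origin is not on the plate: it is on the lid at x = y = 0 when the catch is up, and sinks with it.
- catch_top (a point): Point on the top face of the red plate, at x = -40, y = -60 mm in the box's frame; it sinks with the catch.
- bolt_slide (a joint): How far the bolt has slid towards the box's +y, m: 0 = drawn back, 0.048 = fully home in the keeper at a firm stop. Starts at 0 to 0.004. Slides with about 2 N of friction, stays where it is left. The catch's block stops it after 0.006 unless the catch is down; the catch can spring up behind it only from about 0.046 on.
- bolt: The bolt with its black upright tab, to be pushed: x -8 to +40, 10 mm thick (y), 4 to 42 mm above the lid. Its back face looks to -y: at y = -45 mm with the bolt at 0, +3 mm with it home. Ahead of it (+y) a toothed steel rail, x -12 to 0, up to 27 mm high. The body's origin is on the lid at x = 0, y = the bolt's travel, not on the tab.
- tab_back (a point): Middle of the tab's back face: x = 16 mm, y = -45 mm plus the bolt's travel, 20 mm above the lid. Push here towards the box's +y.
- vial: Bystander: small amber jar with white cap, 32 mm across, 50 mm high, upright on the lid near its corner at about x = -90, y = +115 mm; origin at the centre of its underside.
- timer: Bystander: white timer, 50 x 50 x 18 mm, lying on the lid near its corner at about x = +85, y = -125 mm; origin at the centre of its underside.
- wash_bottle: Bystander: white wash bottle with blue cap, 68 mm across, 170 mm high, on the bench; origin under its centre.
- reagent: Bystander: amber bottle with black cap, 76 mm across, 140 mm high, on the bench; origin under its centre.
- beaker: Bystander: glass beaker, 72 mm across, 90 mm high, on the bench; origin under its centre.
- white_jar: Bystander: white plastic jar, 90 mm across, 110 mm high, on the bench; origin under its centre.
- funnel: Bystander: green funnel standing on its mouth, 84 mm across, 85 mm high, on the bench; origin under its centre.

How it is judged:
On the way, in this order (a step that is already met when the one before it is completed fails the run):
1. a fingertip has pressed the catch right down (at least 8 mm), the bolt not yet slid (value of joint catch_press above 0.008 m and value of joint bolt_slide below 0.01 m and contact force between the fingers and catch above 1 N), for 0.05 s.
2. the fingers push the tab, the bolt being half way, while they hold the catch down (value of joint bolt_slide between 0.012 and 0.042 m and value of joint catch_press above 0.006 m and contact force between the fingers and catch above 0.5 N and contact force between the fingers and bolt above 0.5 N), for 0.02 s.
3. the bolt is home while a finger still holds the catch down (value of joint bolt_slide above 0.045 m and value of joint catch_press above 0.006 m and contact force between the fingers and catch above 0.5 N), for 0.05 s.
At the end, for the whole second after the job is handed in: The bolt is home (within 3 mm of its 48 mm travel), the catch has sprung up (within 2 mm) behind it, and every bystander stands within 25 mm of where it was, upright (value of joint bolt_slide above 0.045 m and value of joint catch_press below 0.002 m and not (distance of any of vial, timer, wash_bottle, reagent, beaker, white_jar, funnel from where it was at the start of the episode above 0.025 m or angle between any of vial, timer, wash_bottle, reagent, beaker, white_jar, funnel's own z axis and vertical above 0.5 rad)); the robot touches nothing.
It fails at once if the catch is let up while the bolt is part of the way (value of joint bolt_slide between 0.008 and 0.044 m and value of joint catch_press below 0.004 m).
It fails at once if a bystander is lifted, carried, shifted by more than 25 mm or tipped over (distance of any of vial, timer, wash_bottle, reagent, beaker, white_jar, funnel from where it was at the start of the episode above 0.025 m or angle between any of vial, timer, wash_bottle, reagent, beaker, white_jar, funnel's own z axis and vertical above 0.5 rad).
It also fails if it takes over 38 s, if anything falls off the work surface, if the arm or the gripper's body presses on something with over 40 N, if the wrist force passes 120 N, or if a joint passes its speed limit or range.

## Working session

There is one attempt and no reset: what is moved stays moved. The work goes in short steps, Python scripts to look and compute and a tool call to move; the robot and the scene stay as the last step left them, time stands still between calls to the robot, and variables do not carry over. Pictures are saved under pics/ and viewed, about 8 in all and at most 12, crops included, and the job is handed in when it is done.

Besides the shell and the picture viewer there is one more tool, called as name([rows], argument=value, ...), one row to a line, values as JSON. play_rows: Moves the arm, as the interface text tells. Its arguments: {"type":"object","properties":{"commands":{"type":"array","items":{"type":"object","properties":{"delta_rot":{"type":"array","items":{"type":"number","minimum":-1,"maximum":1}},"travel":{"type":"array","items":{"type":"number","minimum":-1,"maximum":1}},"gripper":{"type":"number"}}}},"force":{"type":"number"}},"required":["commands"]}

```bash
mkdir -p pics; ls
cat > h.py <<'E'
import numpy as np, cv2
from scipy.spatial.transform import Rotation as R
from plant import r, viewer
def rotm(a):
    a=np.array(a); return a if a.shape==(3,3) else R.from_quat(a).as_matrix()
def ray(s,uv):
    K=np.array([[s['fx'],0,s['cx']],[0,s['fy'],s['cy']],[0,0,1.]])
    p=cv2.undistortPoints(np.array(uv,float).reshape(-1,1,2),K,np.array(s['distortion'],float)).reshape(-1,2)
    return np.c_[p[:,0],-p[:,1],-np.ones(len(p))]
def world(s,uv,z=None):
    uv=np.array(uv,float).reshape(-1,2); d=ray(s,uv)@rotm(s['attitude']).T; o=np.array(s['origin'])
    if z is None:
        ij=uv.round().astype(int); t=s['z_map'][ij[:,1],ij[:,0]].astype(float)
    else: t=(z-o[2])/d[:,2]
    return o+d*t[:,None]
def save(s,n): cv2.imwrite('pics/'+n,cv2.cvtColor(s['color'],cv2.COLOR_RGB2BGR))
E
python3 - <<'E'
from h import *
st=r.get_state(); print(st)
ims=[]
for c in ['top','side']:
    s=viewer.snapshot(c); ims.append(s['color']); print(c,s['origin'],s['attitude'],s['distortion'],s['fx'])
    for l in ['box','catch','catch_top','lane','tab_back','bolt','vial','timer']:
        for d in viewer.pinpoint(c,l)[:1]:
            print(l,d['conf'],np.round(d['at'],1),world(s,d['at']).round(4))
save({'color':np.hstack([cv2.resize(i,(400,300)) for i in ims])},'a.png')
E
```

```text
pics
{'clock': 0.0, 'q': array([ 1.32283122,  0.68997216, -0.19446914,  1.56633484,  0.15727575,
        0.90247011, -0.21505314]), 'qd': array([-1.30044830e-03,  2.58732731e-03,  9.39658580e-05,  1.10172471e-03,
       -1.15236966e-03,  3.60447035e-04,  6.28074505e-04]), 'joint_torque': array([ 6.49329149e-05, -5.27564871e+01, -1.26630194e+00, -1.53426111e+01,
       -5.25095535e-02,  6.73057701e-03,  1.58131179e-04]), 'tool_pos': array([ 0.17354599, -0.59977667,  0.2379187 ]), 'eef_rot': array([ 9.90086406e-01,  1.40456756e-01, -1.93775537e-04, -8.78318220e-04]), 'contact_force': array([-0.22540167,  0.09730368, -0.07118666]), 'moment': array([ 0.01249392, -0.03485151,  0.04198528]), 'opening': 0.997491076337729}
top [ 0.38503652 -0.02259944  1.48714687] [-0.05051735  0.0444433   0.70745416 -0.70354915] [-0.06709198  0.          0.          0.          0.        ] 434.27113207867944
box 0.81 [252.3 210.1] [[0.5577 0.0838 0.113 ]]
catch 0.79 [252.2 206.7] [[0.5653 0.0822 0.1379]]
catch_top 0.63 [266.6 218.1] [[0.5296 0.0372 0.1328]]
tab_back 0.61 [262.9 199.9] [[0.5907 0.0501 0.1108]]
bolt 0.65 [249.2 204. ] [[0.5738 0.0916 0.1388]]
vial 0.62 [215.4 231.3] [[0.4879 0.1956 0.1461]]
timer 0.76 [288.1 184.9] [[ 0.6363 -0.031   0.1257]]
side [0.35385854 0.72422067 0.90853381] [-0.05051932  0.36167499  0.92330942 -0.11890633] [-0.07677619  0.          0.          0.          0.        ] 426.02908411637486
box 0.71 [365.1 138.3] [[ 0.3895 -0.4386  0.0204]]
catch 0.79 [269.8 227. ] [[0.563  0.0959 0.1233]]
catch_top 0.78 [288.4 211.1] [[0.5312 0.0399 0.1293]]
lane 0.76 [265.4 205.8] [[0.5853 0.0545 0.1492]]
tab_back 0.9 [263.2 211.1] [[0.5886 0.0635 0.1386]]
bolt 0.77 [267.2 231.9] [[0.5621 0.1197 0.1331]]
vial 0.52 [290.9 279.7] [[0.477  0.2276 0.1225]]
timer 0.58 [252.4 191.3] [[ 0.6395 -0.0064  0.1264]]
```

View pics/a.png

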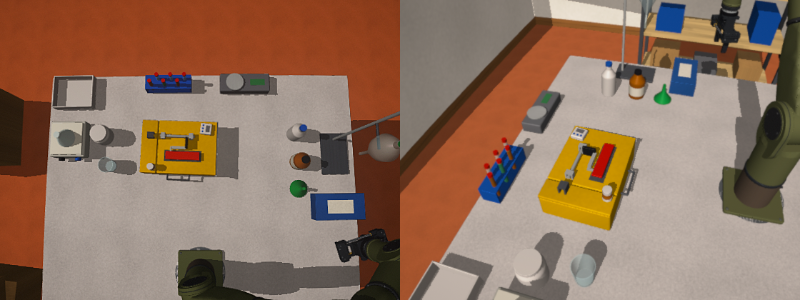

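Run:
```python
from h import *
for c in ['top','side']:
    s=viewer.snapshot(c)
    hsv=cv2.cvtColor(s['color'],cv2.COLOR_RGB2HSV)
    vv,uu=np.mgrid[0:420,0:560]; uv=np.c_[uu.ravel(),vv.ravel()]
    P=world(s,uv)
    H=hsv.reshape(-1,3).astype(int)
    box=(P[:,0]>.35)&(P[:,0]<.8)&(P[:,1]>-.2)&(P[:,1]<.35)
    m=(H[:,0]>17)&(H[:,0]<33)&(H[:,1]>150)&box&(abs(P[:,2]-.112)<.012)
    lz=np.median(P[m][:,2]); Q=world(s,uv[m],lz)
    (cx,cy),sz,a=cv2.minAreaRect((Q[:,:2]*1000).astype(np.float32)); print(c,m.sum(),'lid z',lz,cx,cy,sz,a)
    for n,mm in [('red',((H[:,0]<8)|(H[:,0]>172))&(H[:,1]>150)&box&(P[:,2]>.115))]:
        Q=P[mm]; z=np.median(Q[:,2]); Q=world(s,uv[mm],z)
        print(n,mm.sum(),z,cv2.minAreaRect((Q[:,:2]*1000).astype(np.float32)))
    save(s,c+'0.png')
s=cv2.imread('pics/side0.png')[150:330,180:380]; cv2.imwrite('pics/b.png',cv2.resize(s,None,fx=3.3,fy=3.3,interpolation=2))
```

```text
top 5967 lid z 0.11059061007294013 573.2115478515625 92.70663452148438 (338.3731689453125, 238.25906372070312) 87.7337646484375
red 543 0.1305610045515775 ((603.1279907226562, 11.72003173828125), (1546.1114501953125, 249.0659637451172), 85.35665893554688)
side 8087 lid z 0.10805099805435292 571.60595703125 98.60147094726562 (343.7925720214844, 239.2401885986328) 87.7313232421875
red 727 0.12816324200610452 ((531.5230102539062, 79.93485260009766), (151.82815551757812, 36.52549362182617), 87.79730987548828)
```

View pics/b.png

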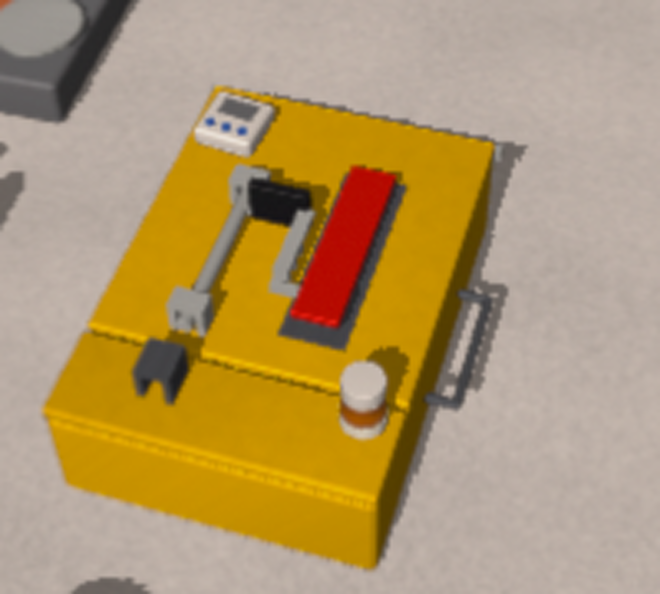

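play_rows([
  {"delta_rot":[0,0,0],"travel":[0.3,-0.28,-0.2],"gripper":0.02},
  {"delta_rot":[0,0,0],"travel":[0.6,-0.56,-0.2],"gripper":0.02},
  {"delta_rot":[0,0,0],"travel":[0.9,-0.83,-0.2],"gripper":0.02},
])

```text
clock: 1.38
tool_pos: [0.2686, -0.4441, 0.2693]
eef_rot: [0.99, 0.14, 0.001, 0.001]
contact_force: [1.2, -0.4, 0.3]
opening: 0.683
```

play_rows([
  {"delta_rot":[0,0,0],"travel":[0.3,-0.28,0],"gripper":0.02},
  {"delta_rot":[0,0,0],"travel":[0.6,-0.56,0],"gripper":0.02},
  {"delta_rot":[0,0,0],"travel":[0.9,-0.83,0],"gripper":0.02},
])

```text
clock: 1.75
tool_pos: [0.3636, -0.2866, 0.2691]
eef_rot: [0.99, 0.14, 0.0, 0.0]
contact_force: [0.0, -0.3, 0.1]
opening: 0.509
```

play_rows([
  {"delta_rot":[0,0,0],"travel":[0.3,-0.28,0],"gripper":0.02},
  {"delta_rot":[0,0,0],"travel":[0.6,-0.56,0],"gripper":0.02},
  {"delta_rot":[0,0,0],"travel":[0.9,-0.83,0],"gripper":0.02},
  {"delta_rot":[0,0,0],"travel":[0.9,-0.83,0],"gripper":0.02},
])

```text
clock: 2.25
tool_pos: [0.4608, -0.1254, 0.2691]
eef_rot: [0.989, 0.146, 0.002, -0.001]
contact_force: [-0.5, -0.2, 0.1]
opening: 0.514
```

play_rows([
  {"delta_rot":[0,0,-0.05],"travel":[0.2,-0.18,0],"gripper":0.02},
  {"delta_rot":[0,0,-0.1],"travel":[0.4,-0.36,0],"gripper":0.02},
  {"delta_rot":[0,0,-0.15],"travel":[0.6,-0.55,0],"gripper":0.02},
  {"delta_rot":[0,0,-0.2],"travel":[0.8,-0.73,0],"gripper":0.02},
  {"delta_rot":[0,0,-0.25],"travel":[0.898,-0.823,0.05],"gripper":0.02},
  {"delta_rot":[0,0,-0.3],"travel":[0.898,-0.823,0.15],"gripper":0.02},
  {"delta_rot":[0,0,-0.35],"travel":[0.898,-0.823,0.2],"gripper":0.02},
  {"delta_rot":[0,0,-0.398],"travel":[0.898,-0.823,0.3],"gripper":0.02},
  {"delta_rot":[0,0,-0.398],"travel":[0.898,-0.823,0.3],"gripper":0.02},
  {"delta_rot":[0,0,-0.398],"travel":[0.898,-0.823,0.3],"gripper":0.02},
])

```text
clock: 3.5
tool_pos: [0.5529, 0.0242, 0.2241]
eef_rot: [0.722, 0.692, 0.0, 0.0]
contact_force: [-0.8, -0.5, -0.2]
opening: 0.51
```

Run:
```python
from h import *
st=r.get_state(); print(st['clock'],st['tool_pos'],R.from_quat(st['eef_rot']).as_matrix().round(4).tolist(),st['opening'])
s=viewer.snapshot('wrist'); save(s,'w1.png'); print(s['origin'])
for l in ['catch','catch_top','lane','tab_back','bolt','timer']:
    for d in viewer.pinpoint('wrist',l)[:1]:
        print(l,d['conf'],np.round(d['at'],1),world(s,d['at']).round(4), world(s,d['at'],.11).round(4))
hsv=cv2.cvtColor(s['color'],cv2.COLOR_RGB2HSV); vv,uu=np.mgrid[0:420,0:560]; uv=np.c_[uu.ravel(),vv.ravel()]
H=hsv.reshape(-1,3).astype(int); P=world(s,uv)
m=((H[:,0]<8)|(H[:,0]>172))&(H[:,1]>150)&(P[:,2]>.115)&(P[:,2]<.14)
z=np.median(P[m][:,2]); Q=world(s,uv[m],z); print(m.sum(),z,cv2.minAreaRect((Q[:,:2]*1000).astype(np.float32)), Q.min(0),Q.max(0))
```

```text
3.5 [0.55291777 0.02422557 0.2241307 ] [[0.0421, 0.9991, 0.0005], [0.9991, -0.0421, -0.0004], [-0.0003, 0.0005, -1.0]] 0.5097069773833459
[0.55552399 0.10678148 0.36958934]
catch_top 0.76 [241.9 199.7] [[0.5288 0.032  0.1287]] [[0.5267 0.0262 0.11  ]]
lane 0.77 [329.2 187. ] [[0.5904 0.0328 0.1085]] [[0.5902 0.0332 0.11  ]]
tab_back 0.6 [328.2 168. ] [[0.584  0.0568 0.1515]] [[0.5894 0.0472 0.11  ]]
bolt 0.95 [299.6 101.8] [[0.5687 0.0949 0.1365]] [[0.5702 0.0936 0.11  ]]
timer 0.65 [408.6 262. ] [[ 0.6462 -0.0207  0.1275]] [[ 0.6528 -0.0299  0.11  ]]
12751 0.12953126566936032 ((531.3953247070312, 75.32075500488281), (148.28077697753906, 35.26480484008789), 87.75167846679688) [0.51135213 0.00059651 0.12953127] [0.55178199 0.14972857 0.12953127]
```

View pics/w1.png

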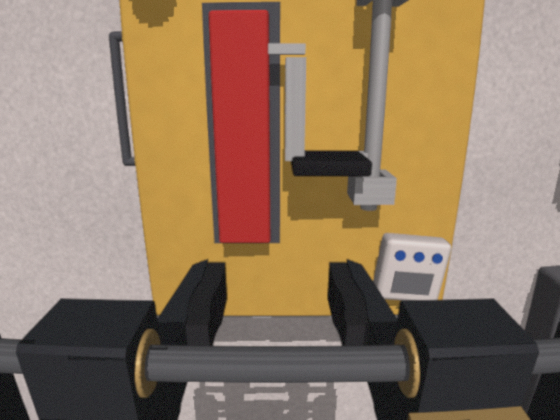

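play_rows([
  {"delta_rot":[0,0,0],"travel":[0.0,0.0,0.2],"gripper":0.02},
  {"delta_rot":[0,0,0],"travel":[0.01,0.01,0.4],"gripper":0.02},
  {"delta_rot":[0,0,0],"travel":[0.01,0.01,0.5],"gripper":0.02},
  {"delta_rot":[0,0,0],"travel":[0.01,0.01,0.54],"gripper":0.02},
  {"delta_rot":[0,0,0],"travel":[0.01,0.01,0.54],"gripper":0.02},
  {"delta_rot":[0,0,0],"travel":[0.01,0.01,0.54],"gripper":0.02},
])

```text
clock: 4.6
tool_pos: [0.5549, 0.0265, 0.1436]
eef_rot: [0.721, 0.693, 0.001, 0.001]
contact_force: [-0.7, -0.3, -0.1]
opening: 0.509
```

Run:
```python
from h import *
s=viewer.snapshot('wrist'); save(s,'w2.png')
st=r.get_state(); print(st['clock'],st['tool_pos'],R.from_quat(st['eef_rot']).as_matrix().round(4).tolist(),st['contact_force'])
s=viewer.snapshot('side'); cv2.imwrite('pics/s2.png',cv2.cvtColor(cv2.resize(s['color'][150:300,200:370],None,fx=3,fy=3,interpolation=2),4))
```

```text
4.65 [0.55486431 0.02649571 0.14356994] [[0.0387, 0.9992, 0.0017], [0.9992, -0.0387, 0.0002], [0.0003, 0.0017, -1.0]] [ 0.13923783 -0.43214158 -0.29993573]
```

View pics/w2.png

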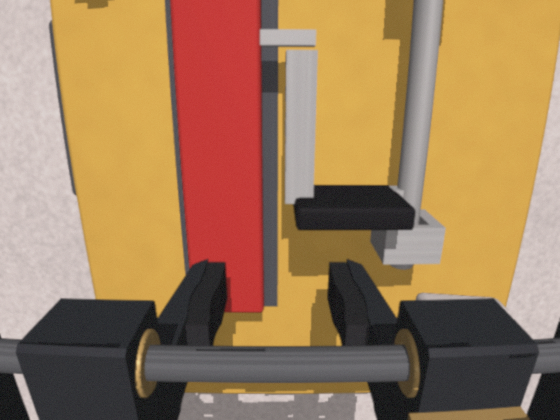

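View pics/s2.png

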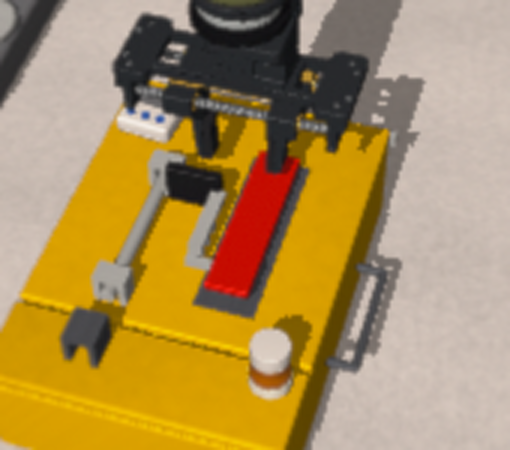

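play_rows([
  {"delta_rot":[0,0,0],"travel":[0,0,0.05],"gripper":0.02},
  {"delta_rot":[0,0,0],"travel":[0,0,0.1],"gripper":0.02},
  {"delta_rot":[0,0,0],"travel":[0,0,0.13],"gripper":0.02},
  {"delta_rot":[0,0,0],"travel":[0,0,0.155],"gripper":0.02},
  {"delta_rot":[0,0,0],"travel":[0,0,0.155],"gripper":0.02},
  {"delta_rot":[0,0,0],"travel":[0,0,0.155],"gripper":0.02},
])

```text
clock: 5.45
tool_pos: [0.5545, 0.0262, 0.1201]
eef_rot: [0.721, 0.693, -0.0, 0.0]
contact_force: [-1.8, -0.7, 9.6]
opening: 0.511
```

play_rows([
  {"delta_rot":[0,0,0],"travel":[0,0,0.008],"gripper":0.02},
  {"delta_rot":[0,0,0],"travel":[0,0,0.015],"gripper":0.02},
  {"delta_rot":[0,0,0],"travel":[0,0,0.015],"gripper":0.02},
  {"delta_rot":[0,0,0],"travel":[0,0,0.015],"gripper":0.02},
])

```text
clock: 5.95
tool_pos: [0.5545, 0.0261, 0.1195]
eef_rot: [0.721, 0.693, -0.0, 0.001]
contact_force: [-4.2, -1.6, 24.5]
opening: 0.513
```

Run:
```python
from h import *
s=viewer.snapshot('wrist'); st=r.get_state(); print(st['clock'],st['tool_pos'],st['contact_force'],st['moment'])
hsv=cv2.cvtColor(s['color'],cv2.COLOR_RGB2HSV); vv,uu=np.mgrid[0:420,0:560]; uv=np.c_[uu.ravel(),vv.ravel()]
H=hsv.reshape(-1,3).astype(int); P=world(s,uv)
m=((H[:,0]<8)|(H[:,0]>172))&(H[:,1]>150)&(P[:,2]>.10)&(P[:,2]<.14)
print(m.sum(),np.percentile(P[m][:,2],[10,50,90]))
save(s,'w3.png')
```

```text
6.0 [0.55450061 0.02614318 0.11949794] [-3.97288401 -1.81711417 24.27809157] [-0.37617593  1.37875926  0.04116738]
25085 [0.11856798 0.11940918 0.12022804]
```

View pics/w3.png

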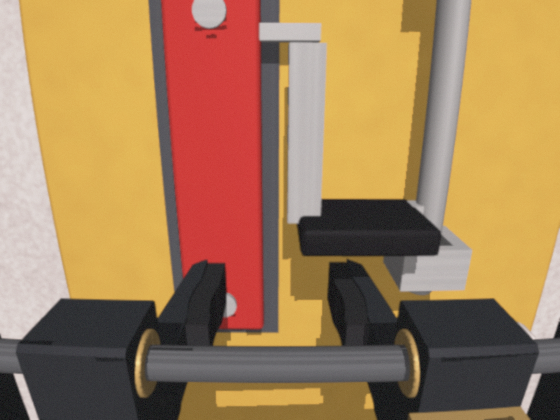

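Run:
```python
from h import *
s=viewer.snapshot('wrist')
C=np.array([.5724,.095]); a=-.0396; A=np.array([[np.cos(a),-np.sin(a)],[np.sin(a),np.cos(a)]])
for uv in [[208,8],[208,14],[232,305],[228,310],[206,37],[370,215],[370,245]]:
    p=world(s,[uv])[0]; print(uv,((p[:2]-C)@A*1000).round(1),p[2].round(4))
p=r.get_state()['tool_pos']; print(((p[:2]-C)@A*1000).round(1))
```

```text
[208, 8] [-40.4  38.6] 0.1217
[208, 14] [-40.7  36.8] 0.1205
[232, 305] [-36.  -81.3] 0.1217
[228, 310] [-37.9 -83.8] 0.1219
[206, 37] [-41.8  29.1] 0.1198
[370, 215] [ 18.4 -33.5] 0.1355
[370, 245] [ 14.9 -38.2] 0.1518
[-15.1 -69.5]
```

play_rows([
  {"delta_rot":[0,0,0],"travel":[0.03,0,-0.003],"gripper":0.02},
  {"delta_rot":[0,0,0],"travel":[0.06,0,-0.003],"gripper":0.02},
  {"delta_rot":[0,0,0],"travel":[0.09,0,-0.003],"gripper":0.02},
  {"delta_rot":[0,0,0],"travel":[0.12,0,-0.003],"gripper":0.02},
  {"delta_rot":[0,0,0],"travel":[0.15,0,-0.003],"gripper":0.02},
  {"delta_rot":[0,0,0],"travel":[0.18,0,-0.003],"gripper":0.02},
  {"delta_rot":[0,0,0],"travel":[0.21,0,-0.003],"gripper":0.02},
  {"delta_rot":[0,0,0],"travel":[0.23,0,-0.003],"gripper":0.02},
])

```text
clock: 7.05
tool_pos: [0.5564, 0.0492, 0.1198]
eef_rot: [0.723, 0.691, -0.006, 0.006]
contact_force: [-1.4, -20.0, 28.5]
opening: 0.512
```

Run:
```python
from h import *
s=viewer.snapshot('wrist'); st=r.get_state(); print(st['clock'],st['tool_pos'],st['contact_force'],st['moment'])
s2=viewer.snapshot('side')
a=cv2.resize(s['color'],(400,300)); b=cv2.resize(s2['color'][160:280,210:370],(400,300),interpolation=2)
save({'color':np.hstack([a,b])},'w4.png')
C=np.array([.5724,.095]); a=-.0396; A=np.array([[np.cos(a),-np.sin(a)],[np.sin(a),np.cos(a)]])
vv,uu=np.mgrid[0:420,0:560]; uv=np.c_[uu.ravel(),vv.ravel()]; P=world(s,uv); B=(P[:,:2]-C)@A*1000
m=(B[:,0]>5)&(B[:,0]<30)&(P[:,2]>.145)&(P[:,2]<.157)&(B[:,1]>-50)&(B[:,1]<40); print('tab top y',np.percentile(B[m][:,1],[2,50,98]),m.sum())
hsv=cv2.cvtColor(s['color'],cv2.COLOR_RGB2HSV).reshape(-1,3).astype(int)
m=((hsv[:,0]<8)|(hsv[:,0]>172))&(hsv[:,1]>150)&(P[:,2]>.10)&(P[:,2]<.14); print('red z',np.median(P[m][:,2]))
print(((st['tool_pos'][:2]-C)@A*1000).round(1))
```

```text
7.1 [0.55642139 0.0496434  0.11978118] [ -0.6627624  -20.46431428  27.00100142] [-4.32461023  0.83335734  0.47398638]
tab top y [-44.84996727 -30.86486757 -25.97580733] 2888
red z 0.1193913608590589
[-14.2 -46. ]
```

View pics/w4.png

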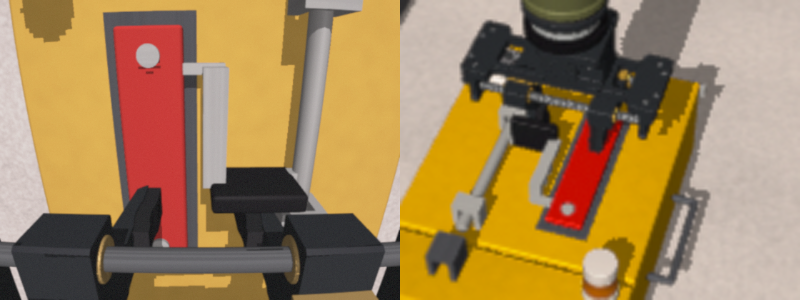

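play_rows([
  {"delta_rot":[0,0,0],"travel":[0.0,0,-0.01],"gripper":0.02},
  {"delta_rot":[0,0,0],"travel":[0.02,0,-0.01],"gripper":0.02},
  {"delta_rot":[0,0,0],"travel":[0.04,0,-0.01],"gripper":0.02},
  {"delta_rot":[0,0,0],"travel":[0.06,0,-0.01],"gripper":0.02},
])

```text
clock: 7.65
tool_pos: [0.5569, 0.063, 0.1202]
eef_rot: [0.722, 0.692, -0.003, 0.004]
contact_force: [-0.1, -11.8, 15.5]
opening: 0.51
```

play_rows([
  {"delta_rot":[0,0,0],"travel":[0.03,0,0],"gripper":0.02},
  {"delta_rot":[0,0,0],"travel":[0.06,0,0],"gripper":0.02},
  {"delta_rot":[0,0,0],"travel":[0.09,0,0],"gripper":0.02},
  {"delta_rot":[0,0,0],"travel":[0.12,0,0],"gripper":0.02},
  {"delta_rot":[0,0,0],"travel":[0.15,0,0],"gripper":0.02},
])

```text
clock: 8.28
tool_pos: [0.5578, 0.0851, 0.1202]
eef_rot: [0.722, 0.692, -0.004, 0.004]
contact_force: [0.2, -13.7, 16.3]
opening: 0.509
```

play_rows([
  {"delta_rot":[0,0,0],"travel":[0.02,0,0],"gripper":0.02},
  {"delta_rot":[0,0,0],"travel":[0.04,0,0],"gripper":0.02},
  {"delta_rot":[0,0,0],"travel":[0.055,0,0],"gripper":0.02},
  {"delta_rot":[0,0,0],"travel":[0.055,0,0],"gripper":0.02},
])

```text
clock: 8.78
tool_pos: [0.5579, 0.0871, 0.1203]
eef_rot: [0.724, 0.689, -0.007, 0.007]
contact_force: [-1.4, -22.3, 21.0]
opening: 0.508
```

play_rows([
  {"delta_rot":[0,0,0],"travel":[0.02,0,0],"gripper":0.02},
  {"delta_rot":[0,0,0],"travel":[0.03,0,0],"gripper":0.02},
  {"delta_rot":[0,0,0],"travel":[0.03,0,0],"gripper":0.02},
])

```text
clock: 9.15
tool_pos: [0.5578, 0.0872, 0.1203]
eef_rot: [0.726, 0.688, -0.01, 0.008]
contact_force: [-1.9, -28.8, 25.1]
opening: 0.514
```

Run:
```python
from h import *
s=viewer.snapshot('wrist'); st=r.get_state(); print(st['clock'],st['tool_pos'],st['contact_force'],st['moment'])
s2=viewer.snapshot('side')
a=cv2.resize(s['color'],(400,300)); b=cv2.resize(s2['color'][160:280,210:370],(400,300),interpolation=2)
save({'color':np.hstack([a,b])},'w5.png')
C=np.array([.5724,.095]); a=-.0396; A=np.array([[np.cos(a),-np.sin(a)],[np.sin(a),np.cos(a)]])
vv,uu=np.mgrid[0:420,0:560]; uv=np.c_[uu.ravel(),vv.ravel()]; P=world(s,uv); B=(P[:,:2]-C)@A*1000
m=(B[:,0]>5)&(B[:,0]<30)&(P[:,2]>.145)&(P[:,2]<.157)&(B[:,1]>-50)&(B[:,1]<40); print('tab top y',np.percentile(B[m][:,1],[2,50,98]),m.sum())
print(((st['tool_pos'][:2]-C)@A*1000).round(1))
```

```text
9.2 [0.55782225 0.08728373 0.12030374] [ -1.4728137  -28.53469064  24.59392336] [-5.72988935  0.12444144 -0.51595867]
tab top y [-11.5823982    6.73590246  11.72540149] 2882
[-14.3  -8.3]
```

View pics/w5.png

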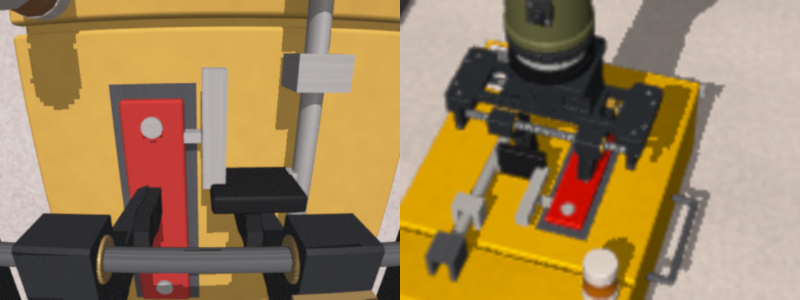

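play_rows([
  {"delta_rot":[0,0,0],"travel":[-0.04,0,0],"gripper":0.02},
  {"delta_rot":[0,0,0],"travel":[-0.06,0,0],"gripper":0.02},
  {"delta_rot":[0,0,0],"travel":[-0.1,0,-0.03],"gripper":0.02},
  {"delta_rot":[0,0,0],"travel":[-0.12,0,-0.1],"gripper":0.02},
  {"delta_rot":[0,0,0],"travel":[-0.12,0,-0.2],"gripper":0.02},
  {"delta_rot":[0,0,0],"travel":[-0.12,0,-0.4],"gripper":0.02},
  {"delta_rot":[0,0,0],"travel":[-0.12,0,-0.7],"gripper":0.02},
  {"delta_rot":[0,0,0],"travel":[-0.12,0,-0.9],"gripper":0.02},
  {"delta_rot":[0,0,0],"travel":[-0.12,0,-0.9],"gripper":0.02},
])

```text
clock: 10.38
tool_pos: [0.5574, 0.0889, 0.2568]
eef_rot: [0.72, 0.694, 0.002, 0.001]
contact_force: [-0.4, 0.7, 0.6]
opening: 0.514
```

Run:
```python
from h import *
s=viewer.snapshot('wrist'); st=r.get_state(); print(st['clock'],st['tool_pos'],st['contact_force'])
s2=viewer.snapshot('side')
a=cv2.resize(s['color'],(400,300)); b=cv2.resize(s2['color'][160:280,210:370],(400,300),interpolation=2)
save({'color':np.hstack([a,b])},'w6.png')
C=np.array([.5724,.095]); a=-.0396; A=np.array([[np.cos(a),-np.sin(a)],[np.sin(a),np.cos(a)]])
vv,uu=np.mgrid[0:420,0:560]; uv=np.c_[uu.ravel(),vv.ravel()]; P=world(s,uv); B=(P[:,:2]-C)@A*1000
m=(B[:,0]>5)&(B[:,0]<30)&(P[:,2]>.145)&(P[:,2]<.157)&(B[:,1]>-50)&(B[:,1]<40); print('tab top y',np.percentile(B[m][:,1],[2,50,98]),m.sum())
hsv=cv2.cvtColor(s['color'],cv2.COLOR_RGB2HSV).reshape(-1,3).astype(int)
m=((hsv[:,0]<8)|(hsv[:,0]>172))&(hsv[:,1]>150)&(P[:,2]>.10)&(P[:,2]<.14); print('red z',np.median(P[m][:,2]),'red y',np.percentile(B[m][:,1],[.5,99.5]))
```

```text
10.425 [0.55646257 0.08814226 0.25512963] [-0.82804059  0.58457249 -0.491324  ]
tab top y [ 2.01096787  7.27388342 11.17775405] 540
red z 0.12951134498361544 red y [-94.78363624  52.8542995 ]
```

View pics/w6.png

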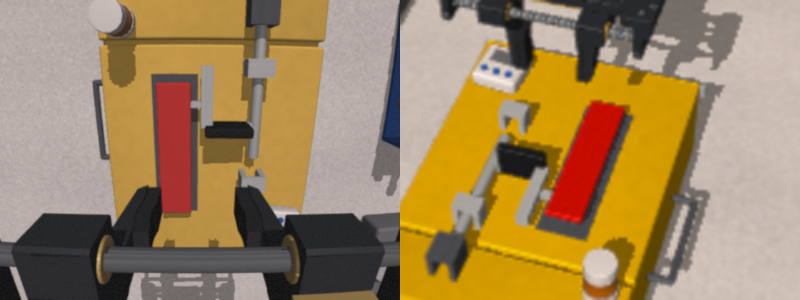

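```bash
python3 -c "
from plant import r
print(r.finish_job())"
```

```text
the job is handed in; nothing more can be done
None
```

I locked the box and handed the job in at about 10.4 s. One fingertip pressed the red catch to its stop and held it there. The other pushed the black tab until it stopped moving while the push force rose from 14 to 29 N. I then eased the push, lifted straight up and left the gripper about 13 cm above the lid.

**Last checks after lifting:**
- **Catch:** its top measured 0.1295 m, the same as before pressing, against about 0.1194 m when held down. It has sprung up fully.
- **Bolt:** the tab measured y = 2 to 11 mm in the box's frame, against 3 to 13 mm expected when home. That difference is within my 1–2 mm position error for the box. The picture shows the bar in the keeper.
- **Bystanders:** the jar and timer on the lid look undisturbed in the picture. I did not measure them, and I did not re-check the bottles and other things on the bench.
- **Contact:** the force reading was back to noise, so the robot was touching nothing.

No check failed. The first part of the push lagged because I was pressing the catch with about 27 N, so I eased that to about 15 N and the fingers slid freely.

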